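# Index the specimen table one hole on

### The job

Bring the next specimen under the optical head: push the dished knob of the index plunger down and, keeping it down, turn the specimen table anticlockwise (seen from above) to the very next hole. There let the plunger spring fully up into the hole, so that the table is locked, and take the hand away. Do not touch the specimens standing on the table, and leave the things around it where they are.

Things in the scene. Friction and masses are not known exactly. Their poses are not given: they have to be found in the camera images.
- turntable (a joint): turning angle of the specimen table, rad: 0 at the start (plunger in its present hole), growing anticlockwise seen from above; holes are 0.785 rad (45 degrees) apart, so the next one is at +0.785. It turns with slight friction (about 1 N at the knob) and stays where it is left; locked, it has about 0.02 rad of play either way
- plunger (a joint): how far the plunger is pressed down, m: 0 fully up (locked in a hole), 0.012 at its lower stop. A spring lifts it with about 5 N at the top, 9 N at the bottom. Pressed past 0.0095 it is clear of the index plate and the table is free; released between holes it stays at about 0.0095, slides under the plate, and springs up once within about 0.02 rad of a hole
- knob_face (a point): centre of the floor of the black dished knob on top of the plunger; moves with knob and table. The knob is a flat round dish, 60 mm across, 140 mm from the table's axis, its floor 96 mm above the bench when up; a rim of 26 mm inner radius stands 8 mm above the floor, so shut fingertips fit in and can push it sideways while pressing down
- table_axis (a point): point on the vertical turning axis of the specimen table, at its top face, 68 mm above the bench; its x axis points to the plunger, z up. The table is an aluminium disc, 196 mm across, with eight brass-collared seats, an 8 mm high hub (24 mm across) in the middle and a lug on its rim that carries the plunger
- stage: fixed grey foot of the stage with a steel index plate (252 mm across, 44 to 54 mm high) with 8 notches, the holes, in its rim; origin under the turning axis, at bench level; -x looks roughly to the robot. The plunger starts at 157.5 and ends at 202.5 degrees about z from +x. On the +x side, 155 mm out, is a 14 mm post, 180 mm high, with an arm to the optical head
- optical_head (a point): centre of the lower end of the fixed black optical head, 32 mm across, 125 to 185 mm above the bench, over the seat opposite the plunger, 65 mm from the axis
- brass_specimen_center (a point): brass cylinder, 25 mm across, 30 mm high, standing loose in a seat on the turning table (65 mm from the axis, collar of 15 mm inner radius and 4 mm height); it rides round with the table and must not be touched. The point is its centre, half-way up
- steel_specimen_center (a point): steel cylinder, 25 mm across, 40 mm high, standing loose in a seat on the turning table (65 mm from the axis, collar of 15 mm inner radius and 4 mm height); it rides round with the table and must not be touched. The point is its centre, half-way up
- crucible_center (a point): white ceramic crucible, 27 mm across at the top, 32 mm high, standing loose in a seat on the turning table (65 mm from the axis, collar of 15 mm inner radius and 4 mm height); it rides round with the table and must not be touched. The point is its centre, half-way up
- jar_center (a point): bystander: amber glass jar, 56 mm across, 85 mm high, standing on the bench; the point is its centre
- spool_center (a point): bystander: copper wire spool, 60 mm across, 45 mm high, standing on the bench; the point is its centre
- screwdriver_mid (a point): bystander: red-handled screwdriver, 200 mm long, 26 mm thick, lying on the bench; the point is half-way along it

How it is judged:
On the way, in this order (a step that is already met when the one before it is completed fails the run):
1. the plunger is pressed in, the table still at its first hole (value of joint plunger above 0.008 m and value of joint turntable between -0.15 and 0.15 rad), for 0.1 s.
2. the table is on its way, the plunger out of the holes (value of joint plunger above 0.008 m and value of joint turntable between 0.35 and 0.65 rad), for 0.05 s.
At the end, for the whole second after the job is handed in: The table stands locked one hole on (joint turntable 0.745 to 0.825 rad, still), the plunger is fully up (within 2 mm), and the three specimens have ridden round in their seats (each 40 to 60 mm from where it was), upright and not lifted (value of joint turntable between 0.745 and 0.825 rad and value of joint plunger below 0.002 m and velocity of joint turntable between -0.03 and 0.03 rad/s and distance of brass_specimen_center from where it was at the start of the episode between 0.04 and 0.06 m and angle between each of brass_specimen_center, steel_specimen_center, crucible_center's own z axis and vertical below 0.12 rad and height (world z) of brass_specimen_center below 0.089 m and distance of steel_specimen_center from where it was at the start of the episode between 0.04 and 0.06 m and height (world z) of steel_specimen_center below 0.094 m and distance of crucible_center from where it was at the start of the episode between 0.04 and 0.06 m and height (world z) of crucible_center below 0.09 m); the robot touches nothing.
It fails at once if a specimen is touched by the robot (contact force between any of the fingers, the arm and brass_specimen above 0.3 N or contact force between any of the fingers, the arm and steel_specimen above 0.3 N or contact force between any of the fingers, the arm and crucible above 0.3 N).
It fails at once if a specimen is lifted or toppled (height (world z) of brass_specimen_center above 0.098 m or angle between any of brass_specimen_center, steel_specimen_center, crucible_center's own z axis and vertical above 0.4 rad or height (world z) of steel_specimen_center above 0.103 m or height (world z) of crucible_center above 0.099 m).
It fails at once if the jar, spool or screwdriver is moved more than 20 mm or lifted (distance of any of jar_center, spool_center, screwdriver_mid from where it was at the start of the episode above 0.02 m).
It fails at once if the table is turned on past the next hole (value of joint turntable above 1.1 rad).
It fails at once if the table is turned the wrong way, clockwise (value of joint turntable below -0.15 rad).
It also fails if it takes over 38 s, if anything falls off the work surface, if the arm or the gripper's body presses on something with over 40 N, if the wrist force passes 120 N, or if a joint passes its speed limit or range.

### The arm

A 6-joint arm with a two-finger parallel gripper is mounted at the origin on the work surface. World frame = base frame: x ahead of the robot, y to its left, z up, the work surface at z = 0. Lengths are in m, angles in rad, forces in N, time in s.
With the tool pointing down it reaches from about 0.25 to 0.775 m from the base axis. Payload 4 kg.
Tool frame: the origin (TCP) lies on the centre line of the jaws, within the pads' length; the fingertips stand 8 mm ahead of it and the grasp point (between the pads) lies 11 mm behind it; y points along the fingers, x is the direction in which the jaws open and shut, and the axes are right-handed (so a half turn about y gives the same grasp; the last joint's range is limited). The gripper opens to 94 mm and grips with 3 to 60 N. Pads are 16 mm wide; open, the fingers measure 119 mm over their backs; the gripper's body (75 mm by 177 mm) begins 78 mm behind the grasp point.
Start: joints at [1.19, 0.087, 1.371, -0, 1.684, -0.103], TCP at [0.151, 0.529, 0.214] pointing down, gripper open.
Joint ranges: [-3.1, 3.1], [-0.76, 2.03], [0.27, 2.55], [-1.08, 4.22], [0.17, 2.65], [-2.57, 2.57]. Speed limits (rad/s): [2.79, 2.79, 3.14, 3.14, 3.14, 3.14].

### API

Orientations are given as [roll, pitch, yaw] about the fixed x, y, z axes, in that order (R = Rz(yaw) Ry(pitch) Rx(roll)).
In Python, from bench import robot gives the robot as it stands.
- The arm moves only by the tool step_arm, never from a script. Its argument "commands" is a list of rows, each an object with "xyz": the shift along the world's x, y, z in m, a list of three; "twist": the turn, a rotation vector about the world's x, y, z in degrees, a list of three. In form: [{"xyz": [tx, ty, tz], "twist": [ax, ay, az]}, ...]. A call has 1 to 12 rows; each row is the pose to reach, as a shift and turn from the pose commanded when the call began; what a row does not reach only later rows make up. A row lasts 1/12 s, in which the tool goes at most 41.7 mm and 7.16 degrees, less where a joint would pass 70% of its speed; a pose out of reach is approached as far as the arm can. A call with a gripper value outside its range is refused whole. "fingers" is the closure in counts, from 0 (fully open) to 255 (shut), set as the call begins (left out, the last holds). The fingers move at their own pace and stop on an object; the grip force is fixed at half the most. Time passes only in rows, so rows that repeat a pose let the fingers close. It gives the time, the measured TCP pose, the force and the opening at its end, in the units of the state.
- robot.get_obs(): the state, without advancing time (a new reading comes with each control period).
- robot.snapshot(name): name is "scene" or "top"; returns (picture, depth): 480x640x3 uint8, red, green, blue; 480x640 float32, m along the optical axis (not along the pixel's ray), 0 where there is no reading.
- robot.camera_info(name): a dict with "fx", "fy", "cx", "cy" (pixels), "R" (3x3) and "t" (3): a world point X has camera coordinates R X + t. Camera axes: x right, y down, z forward; pixel columns grow to the right and rows downward; lengths in m; the calibration is good to about 2 mm. A picture is of the moment at which its call begins. camera_info takes no time and is no camera call.
- robot.close_job(): hands the job in, once; it reports no verdict.
The state is a dict: "time": time; "joint_positions": joint angles; "qvel": joint speeds; "joint_torque": joint torques, N m; "tool_pos": TCP position; "ee_rot": TCP orientation; "wrist_force": force on the tool from outside, world axes, zero at the start; "wrist_torque": the same for the moment, N m; "width": finger opening in m.
Only numpy, scipy, OpenCV 4.12 (cv2) and the standard library are available. Lean on these libraries where they do the work, as an engineer would, in place of code of your own. Each camera call takes 0.05 s, during which the arm holds its last target.

## Working session

There is one attempt and no reset: what is moved stays moved. The work goes in short steps, Python scripts to look and compute and a tool call to move; the robot and the scene stay as the last step left them, time stands still between calls to the robot, and variables do not carry over. Pictures are saved under pics/ and viewed, and the job is handed in when it is done.

Besides the shell and the picture viewer there is one more tool, called after "Emit:" as name([rows], argument=value, ...), one row to a line, values as JSON. step_arm: Moves the arm, as the interface text tells. Its arguments: {"type":"object","properties":{"commands":{"type":"array"},"fingers":{"type":"number"}},"required":["commands"]}

```bash
mkdir -p pics; ls; python3 - <<'E'
from bench import robot
import cv2,numpy as np
for n in ["scene","top"]:
    p,d=robot.snapshot(n); cv2.imwrite(f"pics/{n}0.png",p[:,:,::-1]); np.save(f"pics/{n}0.npy",d)
    c=robot.camera_info(n); print(n,c)
print(robot.get_obs())
E
```

```text
pics
scene {'fx': 510.4583510925109, 'fy': 510.4583510925109, 'cx': 316.44766859537714, 'cy': 243.11485903874467, 'R': array([[-0.8141362 ,  0.58067191,  0.00154285],
       [ 0.33676324,  0.47432308, -0.81339298],
       [-0.47304626, -0.6616931 , -0.58171254]]), 't': array([ 0.46369043, -0.18934145,  1.39523917])}
top {'fx': 506.2870206555531, 'fy': 506.2870206555531, 'cx': 323.39981754248976, 'cy': 238.83808326023046, 'R': array([[-0.04437089, -0.99901253,  0.00227805],
       [-0.96810827,  0.04243525, -0.24691219],
       [ 0.24657171, -0.01316111, -0.96903518]]), 't': array([0.12942648, 0.64380677, 0.95165873])}
{'time': 0.1, 'joint_positions': array([ 1.18988303e+00,  8.79044363e-02,  1.37210447e+00,  7.03611211e-06,
        1.68359213e+00, -1.03087074e-01]), 'qvel': array([ 8.77998944e-04, -1.89847412e-03, -1.04500216e-03,  1.27954451e-03,
        1.71321690e-03, -9.45119356e-05]), 'joint_torque': array([ 2.98174833e-03, -3.41253805e+01, -3.03300905e+01,  7.22038304e-02,
        3.05021473e-02, -1.14768800e-04]), 'tool_pos': array([0.15066302, 0.52846526, 0.21240776]), 'ee_rot': array([-1.5705827,  0.001997 ,  1.2929711]), 'wrist_force': array([-0.11047783,  0.48545241, -0.25123603]), 'wrist_torque': array([ 0.02821838, -0.00856219,  0.00554071]), 'width': 0.0937564965940069}
```

View pics/top0.png

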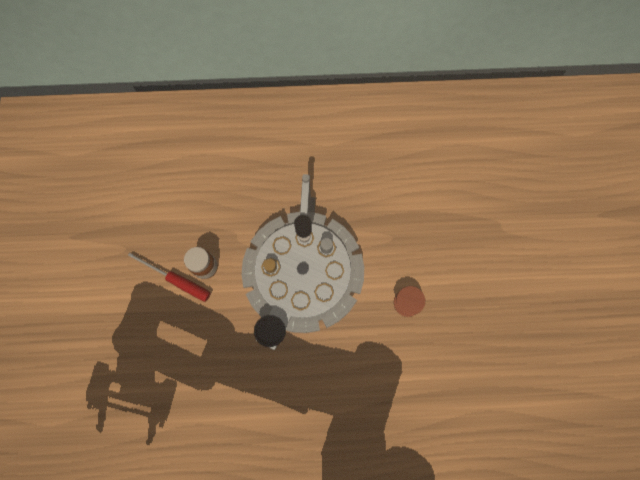

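View pics/scene0.png

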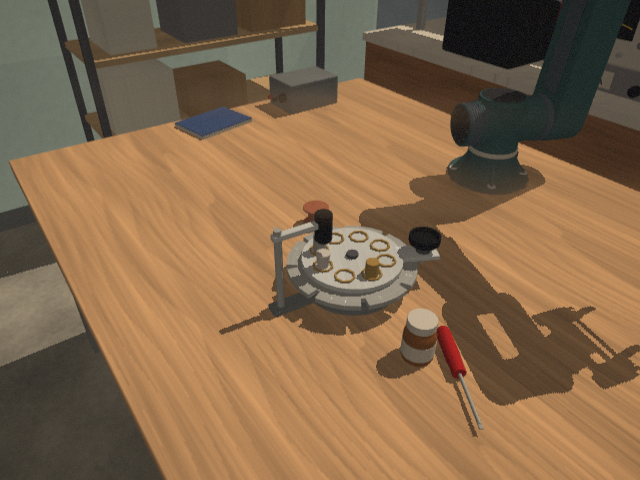

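Top view: knob at about (270,331), hub at (303,268), optical head at (303,226), brass specimen at (270,265), steel at (326,243), jar at (198,260), spool at (408,301), screwdriver around (170,277). I'll measure the knob and axis next.

```bash
cat > h.py <<'E'
from bench import robot
import numpy as np,cv2
def ray(n,u,v,z):
    c=robot.camera_info(n);R,t=c["R"],c["t"];o=-R.T@t
    d=R.T@np.array([(u-c["cx"])/c["fx"],(v-c["cy"])/c["fy"],1]);return o+d*(z-o[2])/d[2]
def dp(n,u,v,D):
    c=robot.camera_info(n);z=D[int(v),int(u)]
    return c["R"].T@(np.array([(u-c["cx"])/c["fx"]*z,(v-c["cy"])/c["fy"]*z,z])-c["t"])
E
python3 - <<'E'
from h import *
im=cv2.imread("pics/top0.png");D=np.load("pics/top0.npy")
g=im.max(2)
def blob(m,roi):
    x0,y0,x1,y1=roi;M=np.zeros_like(g);M[y0:y1,x0:x1]=m[y0:y1,x0:x1]*255
    cs,_=cv2.findContours(M,cv2.RETR_EXTERNAL,cv2.CHAIN_APPROX_NONE);c=max(cs,key=cv2.contourArea)
    return cv2.minEnclosingCircle(c),cv2.fitEllipse(c)
k=blob(g<50,(245,305,295,355));print("knob",k);(u,v)=k[1][0]
print(ray("top",u,v,.104),dp("top",u,v,D))
h=blob(g<90,(290,256,316,281));print("hub",h);(u2,v2)=h[1][0]
K=ray("top",u,v,.104);A=ray("top",u2,v2,.076);print(A,dp("top",u2,v2,D))
d=K-A;print("r",np.hypot(*d[:2]),np.degrees(np.arctan2(d[1],d[0])))
# table disc & depth-based knob
for n in ["top","scene"]:
    D=np.load(f"pics/{n}0.npy");c=robot.camera_info(n)
    V,U=np.mgrid[:480,:640];P=np.stack([(U-c["cx"])/c["fx"]*D,(V-c["cy"])/c["fy"]*D,D],-1)
    W=(P-c["t"])@c["R"]
    r=np.hypot(W[...,0]-K[0],W[...,1]-K[1])
    m=(r<.04)&(W[...,2]>.088)&(D>0);q=W[m];print(n,m.sum(),q[:,:2].min(0),q[:,:2].max(0),q.mean(0),np.percentile(q[:,2],[5,50,95]))
    e,_=cv2.minEnclosingCircle(q[:,:2].astype(np.float32));print(e,_)
    r=np.hypot(W[...,0]-A[0],W[...,1]-A[1])
    m=(r<.12)&(abs(W[...,2]-.068)<.003)&(D>0);print("disc",cv2.minEnclosingCircle(W[m][:,:2].astype(np.float32)))
    for nm,uv in dict(brass=(270,265),steel=(326,243),jar=(198,260),spool=(408,301),head=(303,226)).items():
        if n=="top": print(nm,dp(n,*uv,D))
E
```

```text
knob (((269.1851501464844, 331.01519775390625), 15.349418640136719), ((269.0226745605469, 331.3323974609375), (28.160717010498047, 29.11399269104004), 112.16594696044922))
[0.46608229 0.21262308 0.104     ] [0.46654411 0.2132549  0.09770965]
hub (((302.375, 267.75), 5.427173614501953), ((302.3770751953125, 267.7515869140625), (9.106989860534668, 10.403481483459473), 33.87464904785156))
[0.59174021 0.14592446 0.076     ] [0.59197484 0.14596181 0.07480551]
r 0.14226250143061678 152.04085253929495
top 811 [0.43844755 0.18208179] [0.49734817 0.2415381 ] [0.4682464  0.21250395 0.09806731] [0.09349589 0.09668078 0.10560018]
(0.46857377886772156, 0.21188701689243317) 0.030831005424261093
disc ((0.582097589969635, 0.149660125374794), 0.10817660391330719)
brass [0.59526366 0.2087509  0.10042208]
steel [0.63341913 0.09651016 0.10708418]
jar [0.61483653 0.35422614 0.08570702]
spool [ 0.51894927 -0.06661997  0.04625538]
head [0.64927419 0.13880365 0.1814983 ]
scene 640 [0.43470256 0.18052118] [0.49966367 0.24407517] [0.46894397 0.2138453  0.09723188] [0.09085871 0.09615631 0.1037201 ]
(0.46677806973457336, 0.21286576986312866) 0.033049747347831726
disc ((0.5813117027282715, 0.1508396416902542), 0.10840494185686111)
```

Knob at about (0.4675, 0.2125), axis at about (0.592, 0.146). That gives a radius of 0.141 m against the stated 0.140, at an angle of 152°, and the heights agree. I'll shut the fingers and go above the knob.

Emit:
step_arm([
  {"xyz": [0.02, -0.02, 0], "twist": [0, 0, 0]},
  {"xyz": [0.045, -0.045, 0], "twist": [0, 0, 0]},
  {"xyz": [0.07, -0.07, 0], "twist": [0, 0, 0]},
  {"xyz": [0.1, -0.1, 0], "twist": [0, 0, 0]},
  {"xyz": [0.13, -0.13, 0], "twist": [0, 0, 0]},
  {"xyz": [0.16, -0.16, 0], "twist": [0, 0, 0]},
  {"xyz": [0.19, -0.19, 0], "twist": [0, 0, 0]},
  {"xyz": [0.22, -0.22, 0], "twist": [0, 0, 0]},
  {"xyz": [0.25, -0.25, 0], "twist": [0, 0, 0]},
  {"xyz": [0.28, -0.28, 0], "twist": [0, 0, 0]},
  {"xyz": [0.305, -0.305, 0], "twist": [0, 0, 0]},
  {"xyz": [0.3165, -0.3165, 0], "twist": [0, 0, 0]},
], fingers=255)

```text
time: 1.1
tool_pos: [0.4699, 0.2085, 0.2126]
ee_rot: [-1.571, 0.002, 1.288]
wrist_force: [-0.4, 0.6, -0.4]
width: 0.0175
```

Emit:
step_arm([
  {"xyz": [0, 0, -0.025], "twist": [0, 0, 0]},
  {"xyz": [0, 0, -0.05], "twist": [0, 0, 0]},
  {"xyz": [0, 0, -0.075], "twist": [0, 0, 0]},
  {"xyz": [0, 0, -0.075], "twist": [0, 0, 0]},
  {"xyz": [0, 0, -0.075], "twist": [0, 0, 0]},
])

```text
time: 1.52
tool_pos: [0.466, 0.212, 0.1368]
ee_rot: [-1.567, 0.002, 1.293]
wrist_force: [-0.2, -0.8, 1.2]
width: 0.0003
```

```bash
python3 - <<'E'
from h import *
for n in ["scene","top"]:
    p,d=robot.snapshot(n); cv2.imwrite(f"pics/{n}1.png",p[:,:,::-1])
a=cv2.imread("pics/scene1.png")[170:320,340:500];b=cv2.imread("pics/top1.png")[200:380,200:380]
cv2.imwrite("pics/c1.png",np.hstack([cv2.resize(a,(400,375)),cv2.resize(b,(375,375))]))
o=robot.get_obs();print(o["time"],o["tool_pos"],o["ee_rot"],o["wrist_force"],o["width"])
E
```

```text
1.6167 [0.46803234 0.21279245 0.14003225] [-1.57261694e+00 -1.26332352e-03  1.29328272e+00] [0.5626416  0.33870774 0.34051379] 0.0006337282114606587
```

View pics/c1.png

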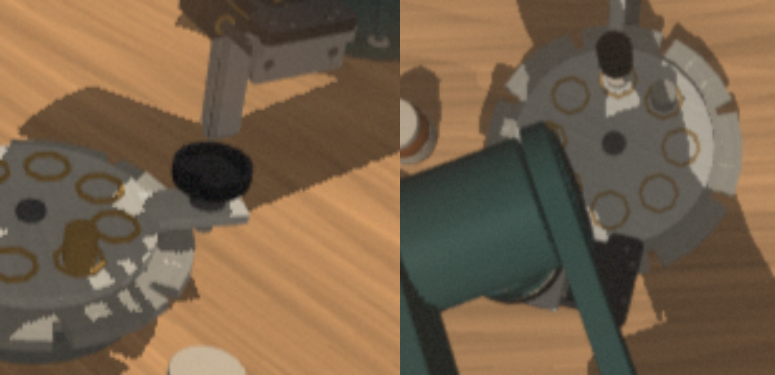

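Left crop: the shut fingertips at (215,135) are straight above the knob at (212,172). Top view: the hand hides the knob. I'll go down into the dish and press.

Emit:
step_arm([
  {"xyz": [0, 0, -0.015], "twist": [0, 0, 0]},
  {"xyz": [0, 0, -0.028], "twist": [0, 0, 0]},
  {"xyz": [0, 0, -0.034], "twist": [0, 0, 0]},
  {"xyz": [0, 0, -0.037], "twist": [0, 0, 0]},
  {"xyz": [0, 0, -0.039], "twist": [0, 0, 0]},
  {"xyz": [0, 0, -0.041], "twist": [0, 0, 0]},
  {"xyz": [0, 0, -0.041], "twist": [0, 0, 0]},
])

```text
time: 2.2
tool_pos: [0.4681, 0.2134, 0.1002]
ee_rot: [-1.573, -0.003, 1.293]
wrist_force: [-2.4, 1.0, 6.2]
width: 0.0005
```

Emit:
step_arm([
  {"xyz": [0, 0, -0.002], "twist": [0, 0, 0]},
  {"xyz": [0, 0, -0.004], "twist": [0, 0, 0]},
  {"xyz": [0, 0, -0.005], "twist": [0, 0, 0]},
  {"xyz": [0, 0, -0.005], "twist": [0, 0, 0]},
])

```text
time: 2.53
tool_pos: [0.4682, 0.2137, 0.0959]
ee_rot: [-1.573, -0.004, 1.293]
wrist_force: [-3.8, 1.5, 8.0]
width: 0.0007
```

Emit:
step_arm([
  {"xyz": [0, 0, -0.001], "twist": [0, 0, 0]},
  {"xyz": [0, 0, -0.002], "twist": [0, 0, 0]},
  {"xyz": [0, 0, -0.002], "twist": [0, 0, 0]},
])

```text
time: 2.78
tool_pos: [0.4683, 0.2138, 0.0942]
ee_rot: [-1.573, -0.004, 1.293]
wrist_force: [-2.9, 0.6, 8.7]
width: 0.0001
```

Emit:
step_arm([
  {"xyz": [0, 0, -0.001], "twist": [0, 0, 0]},
  {"xyz": [0, 0, -0.002], "twist": [0, 0, 0]},
  {"xyz": [0, 0, -0.002], "twist": [0, 0, 0]},
])

```text
time: 3.03
tool_pos: [0.4684, 0.2139, 0.0924]
ee_rot: [-1.574, -0.004, 1.293]
wrist_force: [-3.3, 0.8, 9.7]
width: 0.0005
```

Emit:
step_arm([
  {"xyz": [0, 0, -0.001], "twist": [0, 0, 0]},
  {"xyz": [0, 0, -0.0015], "twist": [0, 0, 0]},
  {"xyz": [0, 0, -0.0015], "twist": [0, 0, 0]},
])

```text
time: 3.28
tool_pos: [0.4688, 0.2144, 0.0921]
ee_rot: [-1.574, -0.006, 1.294]
wrist_force: [-4.4, 1.4, 12.4]
width: 0.0004
```

```bash
python3 - <<'E'
from h import *
A=np.array([.592,.146]);K=np.array([.4675,.2125]);d=K-A
for t in range(0,50,5):
    c,s=np.cos(np.radians(t)),np.sin(np.radians(t));print(t,(A+[[c,-s],[s,c]]@d-K).round(4))
E
```

```text
0 [0. 0.]
5 [-0.0053 -0.0111]
10 [-0.0097 -0.0226]
15 [-0.013  -0.0345]
20 [-0.0152 -0.0466]
25 [-0.0164 -0.0588]
30 [-0.0166 -0.0712]
35 [-0.0156 -0.0834]
40 [-0.0136 -0.0956]
45 [-0.0106 -0.1075]
```

At the lower stop (12.4 N). Now turning.

Emit:
step_arm([
  {"xyz": [-0.0025, -0.0055, 0], "twist": [0, 0, 0]},
  {"xyz": [-0.0053, -0.011, 0], "twist": [0, 0, 0]},
  {"xyz": [-0.0075, -0.017, 0], "twist": [0, 0, 0]},
  {"xyz": [-0.0097, -0.0226, 0], "twist": [0, 0, 0]},
  {"xyz": [-0.0115, -0.0285, 0], "twist": [0, 0, 0]},
  {"xyz": [-0.013, -0.0345, 0], "twist": [0, 0, 0]},
  {"xyz": [-0.0142, -0.0405, 0], "twist": [0, 0, 0]},
  {"xyz": [-0.0152, -0.0466, 0], "twist": [0, 0, 0]},
  {"xyz": [-0.0159, -0.0527, 0], "twist": [0, 0, 0]},
  {"xyz": [-0.0164, -0.0588, 0], "twist": [0, 0, 0]},
  {"xyz": [-0.0164, -0.0588, 0], "twist": [0, 0, 0]},
])

```text
time: 4.2
tool_pos: [0.4541, 0.1537, 0.0921]
ee_rot: [-1.579, -0.004, 1.293]
wrist_force: [-1.1, 0.6, 10.2]
width: 0.0006
```

```bash
cat > look.py <<'E'
from h import *
import sys
k=sys.argv[1]
for n in ["scene","top"]:
    p,d=robot.snapshot(n); cv2.imwrite(f"pics/{n}{k}.png",p[:,:,::-1]);np.save(f"pics/{n}{k}.npy",d)
a=cv2.imread(f"pics/scene{k}.png")[170:320,270:450];b=cv2.imread(f"pics/top{k}.png")[200:380,220:400]
cv2.imwrite(f"pics/c{k}.png",np.hstack([cv2.resize(a,(420,350)),cv2.resize(b,(350,350))]))
o=robot.get_obs();print(o["time"],o["tool_pos"],o["wrist_force"])
E
python3 look.py 2
```

```text
4.3 [0.45410567 0.15400454 0.0920992 ] [-0.80778044 -0.36594699 11.38720664]
```

View pics/c2.png

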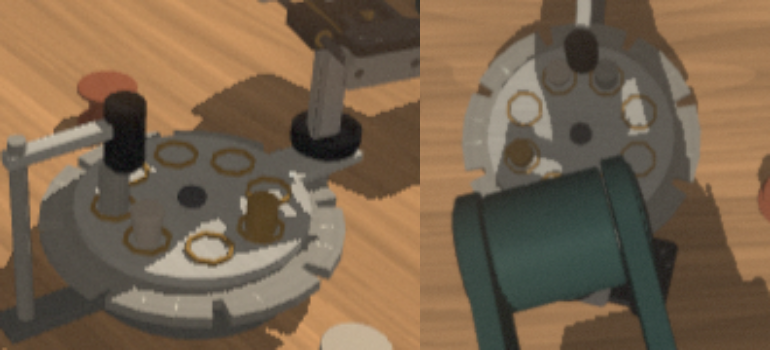

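The fingertips sit in the dish and the table has turned. The brass specimen is now near top pixel (271,279). I'll measure the angle from it and from the seat collars.

```bash
cat > ang.py <<'E'
from h import *
import sys
A=np.array([.592,.146])
def brass(k):
    im=cv2.imread(f"pics/scene{k}.png");h=cv2.cvtColor(im,cv2.COLOR_BGR2HSV);D=np.load(f"pics/scene{k}.npy")
    c=robot.camera_info("scene");V,U=np.mgrid[:480,:640];P=np.stack([(U-c["cx"])/c["fx"]*D,(V-c["cy"])/c["fy"]*D,D],-1)
    W=(P-c["t"])@c["R"];r=np.hypot(W[...,0]-A[0],W[...,1]-A[1])
    m=(h[...,0]>12)&(h[...,0]<28)&(h[...,1]>110)&(W[...,2]>.094)&(W[...,2]<.106)&(r<.09)&(r>.04)&(D>0)
    q=W[m].mean(0);return m.sum(),q,np.degrees(np.arctan2(q[1]-A[1],q[0]-A[0])),np.hypot(*(q[:2]-A))
def knob(k):
    D=np.load(f"pics/scene{k}.npy");im=cv2.imread(f"pics/scene{k}.png")
    c=robot.camera_info("scene");V,U=np.mgrid[:480,:640];P=np.stack([(U-c["cx"])/c["fx"]*D,(V-c["cy"])/c["fy"]*D,D],-1)
    W=(P-c["t"])@c["R"];r=np.hypot(W[...,0]-A[0],W[...,1]-A[1])
    m=(W[...,2]>.079)&(W[...,2]<.107)&(r<.175)&(r>.10)&(D>0)&(im.max(2)<60)&(W[...,0]<.52)
    q=W[m];e,R=cv2.minEnclosingCircle(q[:,:2].astype(np.float32))
    return m.sum(),e,R,np.degrees(np.arctan2(e[1]-A[1],e[0]-A[0]))%360,np.percentile(q[:,2],[5,50,95])
if __name__=="__main__":
    for k in sys.argv[1:]: print(brass(k));print(knob(k))
E
python3 ang.py 0 2
```

```text
(np.int64(102), array([0.59870333, 0.21237985, 0.0967885 ]), np.float64(84.23357116227862), np.float64(0.06671745799800353))
(np.int64(633), (0.46677806973457336, 0.21286576986312866), 0.033049747347831726, np.float64(151.8987588532743), array([0.09117727, 0.09619017, 0.10372261]))
(np.int64(93), array([0.5715427 , 0.2097366 , 0.09684991]), np.float64(107.79487666366256), np.float64(0.06693919136640475))
(np.int64(372), (0.4530333876609802, 0.15694037079811096), 0.03153374046087265, np.float64(175.49858173221944), array([0.08091464, 0.08480556, 0.0918477 ]))
```

Both measures say 23.6° (0.41 rad), with the plunger still down. I'll go on to nominally 45°, expecting a lag of about 1.4°.

Emit:
step_arm([
  {"xyz": [-0.0001, -0.0062, 0], "twist": [0, 0, 0]},
  {"xyz": [-0.0002, -0.0124, 0], "twist": [0, 0, 0]},
  {"xyz": [0.0002, -0.0185, 0], "twist": [0, 0, 0]},
  {"xyz": [0.0008, -0.0246, 0], "twist": [0, 0, 0]},
  {"xyz": [0.0017, -0.0307, 0], "twist": [0, 0, 0]},
  {"xyz": [0.0028, -0.0368, 0], "twist": [0, 0, 0]},
  {"xyz": [0.0042, -0.0428, 0], "twist": [0, 0, 0]},
  {"xyz": [0.0058, -0.0487, 0], "twist": [0, 0, 0]},
  {"xyz": [0.0058, -0.0487, 0], "twist": [0, 0, 0]},
  {"xyz": [0.0058, -0.0487, 0], "twist": [0, 0, 0]},
])

```text
time: 5.13
tool_pos: [0.4606, 0.1048, 0.0921]
ee_rot: [-1.581, -0.003, 1.293]
wrist_force: [0.0, -0.7, 10.3]
width: 0.0002
```

```bash
python3 look.py 3; python3 ang.py 3
```

```text
5.2333 [0.46052456 0.10494927 0.09212326] [-0.65412462 -0.32952243 10.34582962]
(np.int64(88), array([0.55230166, 0.19832629, 0.09680191]), np.float64(127.18646372806919), np.float64(0.0656810373242831))
(np.int64(325), (0.45763862133026123, 0.11075451970100403), 0.03148014470934868, np.float64(194.69857664809595), array([0.08038868, 0.08455716, 0.09173343]))
```

View pics/c3.png

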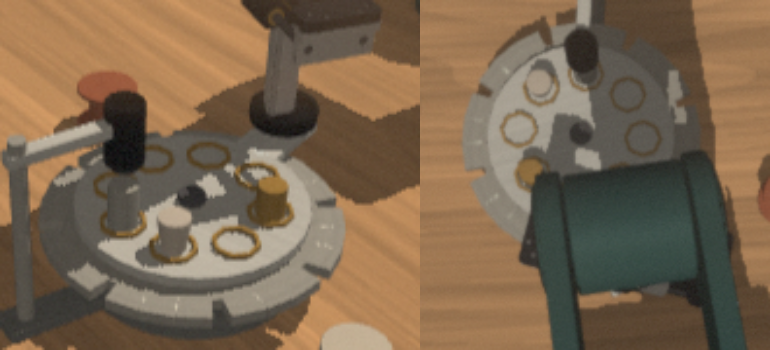

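About 42.9°, so 2.1° short (about 5 mm). I'll advance a little further.

Emit:
step_arm([
  {"xyz": [0.0005, -0.002, 0], "twist": [0, 0, 0]},
  {"xyz": [0.001, -0.004, 0], "twist": [0, 0, 0]},
  {"xyz": [0.0015, -0.0055, 0], "twist": [0, 0, 0]},
  {"xyz": [0.0015, -0.0055, 0], "twist": [0, 0, 0]},
  {"xyz": [0.0015, -0.0055, 0], "twist": [0, 0, 0]},
])

```text
time: 5.65
tool_pos: [0.4621, 0.1, 0.0921]
ee_rot: [-1.581, -0.004, 1.293]
wrist_force: [0.1, 0.2, 9.5]
width: 0.0008
```

```bash
python3 look.py 4; python3 ang.py 4
```

```text
5.75 [0.46209558 0.09994418 0.09213375] [ 0.98773332 -0.39991075  9.57692846]
(np.int64(93), array([0.55057184, 0.1972617 , 0.09674527]), np.float64(128.944095496894), np.float64(0.06590944140249813))
(np.int64(308), (0.45998868346214294, 0.10549744963645935), 0.031124688684940338, np.float64(197.05659993430592), array([0.08048396, 0.0847789 , 0.09138114]))
```

Measured at 44.7° and 45.2°. I'll let the plunger up slowly and see whether the knob follows.

Emit:
step_arm([
  {"xyz": [0, 0, 0.001], "twist": [0, 0, 0]},
  {"xyz": [0, 0, 0.002], "twist": [0, 0, 0]},
  {"xyz": [0, 0, 0.003], "twist": [0, 0, 0]},
  {"xyz": [0, 0, 0.004], "twist": [0, 0, 0]},
  {"xyz": [0, 0, 0.005], "twist": [0, 0, 0]},
  {"xyz": [0, 0, 0.006], "twist": [0, 0, 0]},
  {"xyz": [0, 0, 0.007], "twist": [0, 0, 0]},
  {"xyz": [0, 0, 0.007], "twist": [0, 0, 0]},
])

```text
time: 6.42
tool_pos: [0.4616, 0.1003, 0.0978]
ee_rot: [-1.579, -0.005, 1.293]
wrist_force: [1.8, 0.8, 7.4]
width: 0.001
```

```bash
python3 look.py 5; python3 ang.py 5
```

```text
6.5167 [0.46159843 0.10033397 0.09767064] [2.15479918 1.90064143 7.10534398]
(np.int64(91), array([0.55046105, 0.19732359, 0.09673356]), np.float64(128.98511354947695), np.float64(0.06602723382097404))
(np.int64(297), (0.461023211479187, 0.10675428062677383), 0.029961664229631424, np.float64(196.68025253376288), array([0.08428032, 0.08971594, 0.09732597]))
```

Force is 7 N and the knob has risen about 5.5 mm with the hand, so the plunger is past the plate and in the hole. I'll lift the rest of the way slowly, then clear.

Emit:
step_arm([
  {"xyz": [0, 0, 0.001], "twist": [0, 0, 0]},
  {"xyz": [0, 0, 0.003], "twist": [0, 0, 0]},
  {"xyz": [0, 0, 0.005], "twist": [0, 0, 0]},
  {"xyz": [0, 0, 0.007], "twist": [0, 0, 0]},
  {"xyz": [0, 0, 0.009], "twist": [0, 0, 0]},
  {"xyz": [0, 0, 0.012], "twist": [0, 0, 0]},
  {"xyz": [0, 0, 0.018], "twist": [0, 0, 0]},
  {"xyz": [0, 0, 0.03], "twist": [0, 0, 0]},
  {"xyz": [0, 0, 0.05], "twist": [0, 0, 0]},
  {"xyz": [0, 0, 0.075], "twist": [0, 0, 0]},
  {"xyz": [0, 0, 0.1], "twist": [0, 0, 0]},
  {"xyz": [0, 0, 0.1], "twist": [0, 0, 0]},
])

```text
time: 7.52
tool_pos: [0.4604, 0.0995, 0.1999]
ee_rot: [-1.579, -0.003, 1.293]
wrist_force: [0.3, 0.5, 0.2]
width: 0.0004
```

Emit:
step_arm([
  {"xyz": [-0.03, 0, 0], "twist": [0, 0, 0]},
  {"xyz": [-0.06, 0, 0], "twist": [0, 0, 0]},
  {"xyz": [-0.09, 0, 0], "twist": [0, 0, 0]},
  {"xyz": [-0.12, 0, 0], "twist": [0, 0, 0]},
  {"xyz": [-0.12, 0, 0], "twist": [0, 0, 0]},
  {"xyz": [-0.12, 0, 0], "twist": [0, 0, 0]},
])

```text
time: 8.02
tool_pos: [0.3372, 0.0993, 0.1938]
ee_rot: [-1.571, -0.0, 1.293]
wrist_force: [-0.4, 0.9, -0.7]
width: 0.0001
```

```bash
python3 look.py 6; python3 ang.py 0 6
```

```text
8.1167 [0.33858699 0.09932637 0.1938757 ] [ 0.06995522 -0.68634188  0.07599257]
(np.int64(102), array([0.59870333, 0.21237985, 0.0967885 ]), np.float64(84.23357116227862), np.float64(0.06671745799800353))
(np.int64(633), (0.46677806973457336, 0.21286576986312866), 0.033049747347831726, np.float64(151.8987588532743), array([0.09117727, 0.09619017, 0.10372261]))
(np.int64(94), array([0.5510749 , 0.19774962, 0.0967126 ]), np.float64(128.33796933766627), np.float64(0.06597640611641774))
(np.int64(253), (0.4643821120262146, 0.11124299466609955), 0.02865367941558361, np.float64(195.23511147440055), array([0.08969946, 0.09604364, 0.1036006 ]))
```

View pics/c6.png

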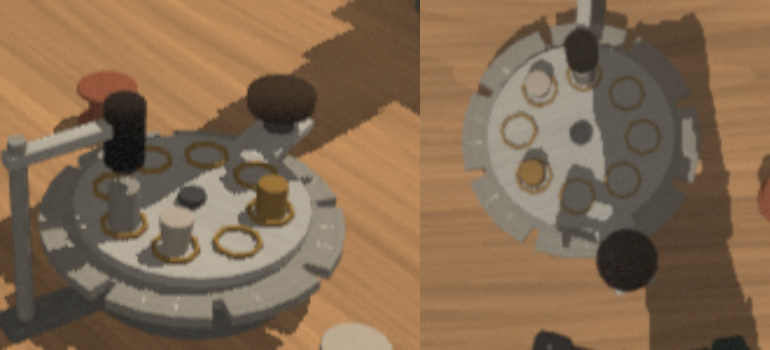

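The hand is clear, the knob stands free at about top pixel (326,334), and the specimens are upright in their seats. I'll check the knob in the top view and the bystanders, then hand in.

```bash
python3 - <<'E'
from h import *
A=np.array([.592,.146])
for k in "06":
    D=np.load(f"pics/top{k}.npy");c=robot.camera_info("top")
    V,U=np.mgrid[:480,:640];P=np.stack([(U-c["cx"])/c["fx"]*D,(V-c["cy"])/c["fy"]*D,D],-1)
    W=(P-c["t"])@c["R"];r=np.hypot(W[...,0]-A[0],W[...,1]-A[1])
    m=(r>.105)&(r<.18)&(W[...,2]>.088)&(W[...,2]<.112)&(W[...,0]<.52)&(W[...,0]>.41)
    q=W[m];e,R=cv2.minEnclosingCircle(q[:,:2].astype(np.float32));print(m.sum(),e,R,np.degrees(np.arctan2(e[1]-A[1],e[0]-A[0]))%360,np.percentile(q[:,2],[5,50,95]))
a,b=[cv2.imread(f"pics/top{k}.png").astype(int) for k in "06"]
for nm,(u,v) in dict(jar=(198,260),spool=(408,301),sd=(188,287)).items(): print(nm,[dp("top",u,v,np.load(f"pics/top{k}.npy")).round(3) for k in "06"])
o=robot.get_obs();print(o["time"],o["wrist_force"],abs(o["qvel"]).max());robot.close_job()
E
```

```text
811 (0.46857377886772156, 0.21188701689243317) 0.030831005424261093 151.90594161250158 [0.09349589 0.09668078 0.10560018]
804 (0.458342045545578, 0.10463248938322067) 0.03054201416671276 197.1974424926189 [0.09312937 0.09644259 0.1054454 ]
jar [array([0.615, 0.354, 0.086]), array([0.615, 0.354, 0.087])]
spool [array([ 0.519, -0.067,  0.046]), array([ 0.519, -0.067,  0.044])]
sd [array([0.571, 0.388, 0.027]), array([0.571, 0.389, 0.026])]
8.1167 [ 0.06995522 -0.68634188  0.07599257] 0.025103008215365322
the job is handed in; nothing more can be done
```

The table is turned one hole on and locked, and the job was handed in at about 8.1 s of the 38 s allowed. I pressed the knob to its lower stop with shut fingertips and turned the table anticlockwise. A picture on the way showed it at about 0.41 rad with the plunger down. At the next hole I let the plunger spring up and took the hand away.

**Last checks:**
- **Table angle:** the top view shows the knob turned 45.3° (0.79 rad). The brass specimen, seen from the scene camera, gives 44.1° (0.77 rad). Both are inside the 0.745 to 0.825 rad window.
- **Knob height:** back at its starting height to within 0.3 mm, so the plunger is fully up.
- **Specimens:** all three look upright in their seats in the last pictures. I measured only the brass one: it moved about 50 mm and kept its height.
- **Bystanders:** single-point depth checks show the jar, spool and screwdriver unmoved to within about 2 mm.
- **Robot:** the hand is clear, with the wrist force near zero.

**One disagreement:** the scene-camera mask put the final knob angle lower, at 43.3° (0.757 rad). The changed lighting cut its knob area from 633 to 253 pixels, so I relied on the other two readings.

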